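Eject the whisk with the mixer's two-stage trigger

ROBOT

A 6-joint arm with a two-finger parallel gripper is mounted at the origin on the work surface. World frame = base frame: x ahead of the robot, y to its left, z up, the work surface at z = 0. Lengths are in m, angles in rad, forces in N, time in s.
With the tool pointing down it reaches from about 0.275 to 0.725 m from the base axis. Payload 5.6 kg.
Tool frame: the origin (TCP) lies between the finger pads; the fingertips stand 25 mm ahead of it and the grasp point (between the pads) lies 6 mm ahead of it; z points along the fingers, y is the line along which they close (so a half turn about z gives the same grasp; the last joint's range is limited). The gripper opens to 85 mm and grips with 20 to 120 N. Pads are 22 mm wide; open, the fingers measure 114 mm over their backs; the gripper's body (76 mm by 85 mm) begins 54 mm behind the grasp point. The pads swing forward as they close: fully open they stand 13 mm farther back than shut.
Start: joints at [-0.845, 0.255, 0.108, 0, -1.424, -0.285], TCP at [0.235, -0.497, 0.256] pointing down, gripper open.
Joint ranges: [-2.95, 2.95], [-1.21, 1.97], [-1.09, 1.5], [-2.87, 1.71], [-2.94, -0.07], [-3.05, 3.05]. Speed limits (rad/s): [2.57, 2.57, 3.14, 3.14, 3.14, 3.14].

INTERFACE

Orientations are given as a unit quaternion [x, y, z, w].
In Python, from workcell import ctrl gives the robot as it stands.
- The arm moves only by the shell command python3 drive.py 'ROWS' [OPENING] [FORCE]. ROWS is a JSON list of rows, 1 to 20 of them, each of 6 numbers: dx, dy, dz in shares of the most that a row can go, 1 being 62.5 mm, then a rotation vector rx, ry, rz in parts of the range, where 1.0 means pi rad; each row shifts and turns the commanded pose from where the row before left it, along the tool's axes as they then stand; what a row does not reach is not made up. A row lasts 1/8 s, in which the tool goes at most 0.0625 m and 0.188 rad, less where a joint would pass 70% of its speed; a pose out of reach is approached as far as the arm can. OPENING is the finger opening in m, set as the command begins (- or left out keeps the last). The fingers move at their own pace and stop on an object; FORCE is the grip in N (left out, the last holds). Time passes only in rows, so rows that do not move let the fingers close. It prints the time, the measured TCP pose, the force, the opening and the grip force at its end. No shift or turn number may pass 1 either way. Input that does not fit is refused with a message, and nothing moves.
- ctrl.state(): the state, without advancing time (a new reading comes with each control period).
- ctrl.get_image(name): name is "scene" or "top"; returns a dict with "img" (480x640x3 uint8, red, green, blue), "intrinsics" (3x3 intrinsics, pixels), "view" (4x4, takes a point from world to camera coordinates). Camera axes: x right, y down, z forward; pixel columns grow to the right and rows downward; lengths in m; the calibration is good to about 2 mm. A picture is of the moment at which its call begins. There is no depth.
- ctrl.job_done(): hands the job in; it is judged then, once.
The state is a dict: "t": time; "q": joint angles; "joint_vel": joint speeds; "tau": joint torques, N m; "position": TCP position; "tool_rot": TCP orientation; "ft_force": force on the tool from outside, world axes, zero at the start; "ft_torque": the same for the moment, N m; "finger_gap": finger opening in m; "finger_force": force on a finger pad.
Only numpy, scipy, OpenCV 4.12 (cv2) and the standard library are available. Lean on these libraries where they do the work, as an engineer would, in place of code of your own. Each camera call takes 0.05 s, during which the arm holds its last target. There are 200 camera calls.

TASK

Take the whisk off the mixer: bring the baking dish under the hanging whisk, then squeeze the trigger on the handle to its first stage and keep it at the pressure point for a good second while the whisk still hangs. Then squeeze on past the pressure point into the second stage so that the whisk drops into the dish, and let the trigger go. Leave the dish standing flat with the whisk in it, and leave the other things on the worktop where they are.

Things in the scene. Friction and masses are not known exactly. Their poses are not given: they have to be found in the camera images.
- mixer: White mixer on a stand; does not move. Origin on the worktop right below the whisk's axis; z up, x from the whisk back to the column, y across. Yaw within about 0.3 rad. Head: a box x -50 to +177, y -42 to +42, z 164 to 236 mm. Column and foot (200 mm wide) begin at x = 120 mm; in front of that the space below the head is free. Jaws in the head hold the whisk until the trigger's second stage.
- handle (a point): Middle of the handle bar, 285 mm above the worktop, 60 mm behind the whisk's axis; bar along the mixer's x, 130 mm clear between end posts, 22 mm thick, 34 mm high, underside 32 mm over the head. On its -y side a fixed palm rest (90 mm long, 28 mm high); its face 12.5 to 20.5 mm from this point, set differently each time: find it by touch. The trigger is on the +y side.
- trigger_face (a point): Middle of the outer face (facing the mixer's +y) of the grey trigger, a paddle 66 mm long (x), 28 mm high, 29 mm from the handle's middle when released. It moves along -y when squeezed between one finger on it and one on the palm rest. As the palm rest is set differently each time, the width at which the pressure point comes differs by up to 8 mm; find it by feel.
- first_stage (a joint): Travel of the trigger's first stage, m: 0 released, 0.007 fully in. Soft spring: 2 N at the start, 3.8 N at 0.007, then the force must jump to 12 N before it gives further: the pressure point. Kept there, this reads about 0.007 and second_stage about 0. Springs back when let go.
- second_stage (a joint): Further travel of the trigger beyond the first stage, m: 0 to 0.010. It does not start until the squeeze reaches 12 N (the pressure point) and takes 15 N to its end, a hard stop. The whisk's collar comes free late in this travel, so squeeze it nearly fully in, slowly. Springs back when let go.
- whisk: Steel balloon whisk, 120 mm long, 48 mm across at its widest, 80 g. Origin at its lower tip, z along its shank (up while it hangs). It hangs loosely in the head by a collar at its top, its tip 72 mm above the worktop.
- whisk_mid (a point): Point on the whisk's axis 60 mm above its lower tip.
- dish: Loose rectangular grey baking dish, open on top, 150 mm (its x) by 240 mm (its y), 50 mm high, upright walls and floor 8 mm thick, 550 g. Origin at the centre of its underside, z up. The walls can be pinched from above and the dish slid on the worktop. Standing on the worktop it passes under the hanging whisk with 22 mm to spare.
- olive_jar: Bystander, to be left alone: olive jar, a squat closed green glass jar, 72 mm across, 85 mm tall; origin at its underside.
- salt: Bystander, to be left alone: steel salt shaker, 36 mm across, 90 mm tall; origin at its underside.
- pepper: Bystander, to be left alone: dark wooden pepper shaker, 38 mm across, 125 mm tall; origin at its underside.
- mug: Bystander, to be left alone: white mug, 76 mm across, 90 mm tall; origin at its underside.
- ramekin: Bystander, to be left alone: small white bowl, 84 mm across, 45 mm tall; origin at its underside.
- spoon: Bystander, to be left alone: wooden spoon lying flat on the worktop.

How it is judged:
On the way, in this order (a step that is already met when the one before it is completed fails the run):
1. the dish stands under the hanging whisk (x of dish in the frame of mixer between -0.04 and 0.04 m and y of dish in the frame of mixer between -0.075 and 0.075 m and height (world z) of whisk above 0.06 m and angle between dish's own z axis and vertical below 0.05 rad and height (world z) of dish below 0.004 m and linear speed of dish below 0.02 m/s), for 0.2 s.
2. the trigger is kept at the pressure point: first stage in, second stage not, whisk still hanging over the dish (x of dish in the frame of mixer between -0.04 and 0.04 m and y of dish in the frame of mixer between -0.075 and 0.075 m and height (world z) of whisk above 0.06 m and value of joint first_stage above 0.0045 m and value of joint second_stage below 0.0015 m), for 1 s.
3. the trigger is squeezed past the pressure point into the second stage, over the dish (x of dish in the frame of mixer between -0.04 and 0.04 m and y of dish in the frame of mixer between -0.075 and 0.075 m and value of joint second_stage above 0.006 m), for 0.1 s.
At the end, for the whole second after the job is handed in: The whisk lies at rest in the dish (its middle within the dish's outline, lower than 90 mm, resting on the dish), the dish stands flat on the worktop (within 4 mm and 0.05 rad), and both stages of the trigger have sprung back (first below 2 mm, second below 1 mm) (x of whisk_mid in the frame of dish between -0.085 and 0.085 m and y of whisk_mid in the frame of dish between -0.125 and 0.125 m and height (world z) of whisk_mid below 0.09 m and contact force between whisk and dish above 0.2 N and linear speed of whisk below 0.05 m/s and value of joint first_stage below 0.002 m and value of joint second_stage below 0.001 m and height (world z) of dish below 0.004 m and angle between dish's own z axis and vertical below 0.05 rad and linear speed of dish below 0.02 m/s); the robot touches nothing.
It fails at once if a bystander is moved more than 30 mm (distance of any of olive_jar, salt, pepper, mug, spoon, ramekin from where it was at the start of the episode above 0.03 m).
It also fails if it takes over 72 s, if anything falls off the work surface, if the arm or the gripper's body presses on something with over 40 N, if the wrist force passes 120 N, or if a joint passes its speed limit or range.

## Working session

There is one attempt and no reset: what is moved stays moved. The work goes in short steps, Python scripts to look and compute and a shell command to move; the robot and the scene stay as the last step left them, time stands still between calls to the robot, and variables do not carry over. Pictures are saved under pics/ and viewed, at most 10 in all, crops included, and the job is handed in when it is done.

```bash
ls; mkdir -p pics
python3 - <<'E'
from workcell import ctrl
import cv2,numpy as np
for n in("scene","top"):
    d=ctrl.get_image(n); cv2.imwrite(f"pics/{n}0.png",d["img"][:,:,::-1]); np.savez(f"{n}.npz",K=d["intrinsics"],V=d["view"])
    print(np.round(d["intrinsics"],1).tolist(),np.round(d["view"],3).tolist())
print(ctrl.state())
E
```

```text
drive.py
pics
workcell.py
[[475.1, 0.0, 314.0], [0.0, 475.1, 247.5], [0.0, 0.0, 1.0]] [[0.355, 0.935, 0.014, -0.211], [0.622, -0.224, -0.75, -0.215], [-0.698, 0.275, -0.661, 1.677], [0.0, 0.0, 0.0, 1.0]]
[[622.8, 0.0, 331.2], [0.0, 622.8, 239.1], [0.0, 0.0, 1.0]] [[0.001, -1.0, 0.016, -0.006], [-0.99, -0.003, -0.143, 0.604], [0.143, -0.015, -0.99, 1.651], [0.0, 0.0, 0.0, 1.0]]
{'t': 0.1, 'q': array([-8.45404375e-01,  2.55709160e-01,  1.07184709e-01, -3.92559417e-04,
       -1.42390223e+00, -2.84608934e-01]), 'joint_vel': array([-0.0017162 , -0.0008694 ,  0.00258036,  0.00039617,  0.00047902,
        0.00032374]), 'tau': array([-2.23735347e-03, -3.87606168e+01,  2.38474417e+01,  5.37774414e+00,
       -3.73195595e-03, -2.79011672e-06]), 'position': array([ 0.23454857, -0.49706553,  0.25549956]), 'tool_rot': array([-2.18583414e-01,  9.75817908e-01,  8.07347966e-04, -2.24479736e-04]), 'ft_force': array([-0.04237658, -1.37441463,  0.29558372]), 'ft_torque': array([ 0.07021725,  0.03634841, -0.02506948]), 'finger_force': 0.0, 'finger_gap': 0.08554391331433074}
```

View pics/scene0.png

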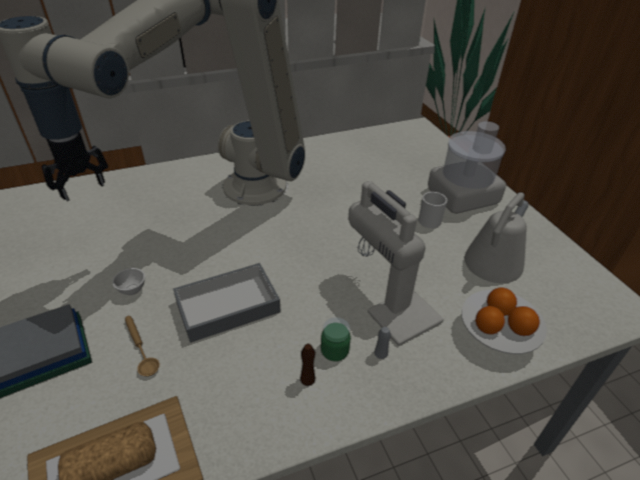

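View pics/top0.png

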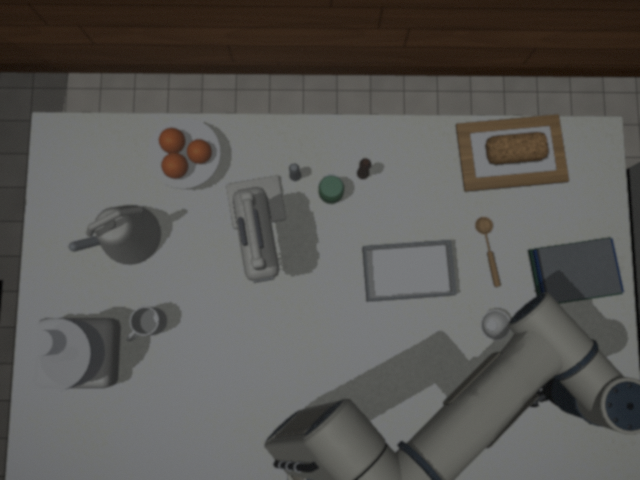

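The scene view shows the mixer (handle near 390,205, whisk near 367,245), and the dish near (227,298). In the top view the mixer head is near (255,235), its foot is at the top (+x), the trigger is on the left (+y), and the dish spans about (363–456, 240–300). I'll enlarge both for measurement.

Run:
```python
import cv2,numpy as np
t=cv2.imread("pics/top0.png");s=cv2.imread("pics/scene0.png")
def crop(i,x,y,w,h,f):
    c=cv2.resize(i[y:y+h,x:x+w],None,fx=f,fy=f,interpolation=cv2.INTER_CUBIC); c=cv2.convertScaleAbs(c,alpha=1.4,beta=10)
    for k in range((-x)%10,w,10): cv2.putText(c,str(x+k),(k*f,8),0,.3,(0,0,255));cv2.line(c,(k*f,10),(k*f,15),(0,0,255))
    for k in range((-y)%10,h,10): cv2.putText(c,str(y+k),(0,k*f),0,.3,(0,0,255));cv2.line(c,(22,k*f),(28,k*f),(0,0,255))
    return c
cv2.imwrite("pics/tm.png",crop(t,215,165,80,120,5))
a=crop(t,355,230,110,80,5);cv2.imwrite("pics/td.png",a)
cv2.imwrite("pics/sm.png",crop(s,340,175,110,110,5))
```

```text
(no output)
```

View pics/tm.png

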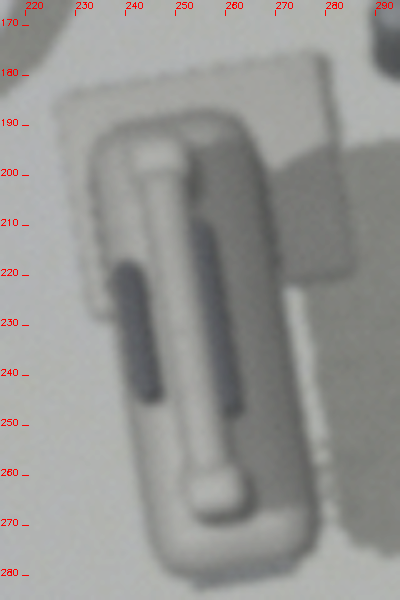

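View pics/td.png

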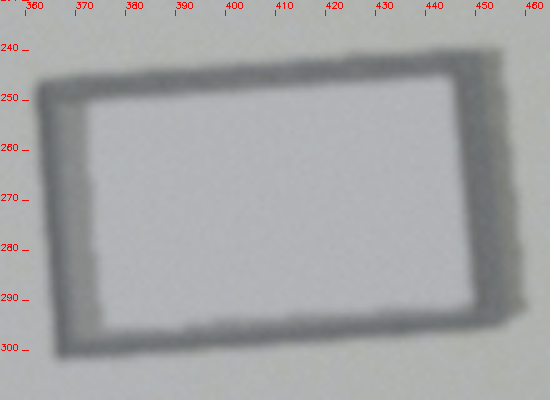

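View pics/sm.png

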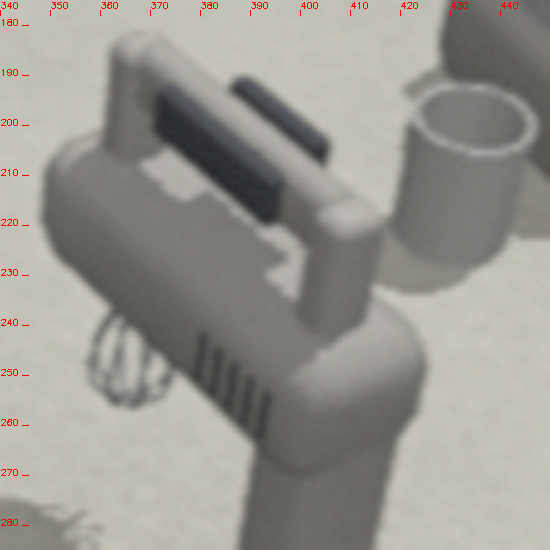

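Top view: the handle bar's axis runs (247,201) to (256,256), with its middle near (251.8,229.5). The dish's outer rim corners are near (362.6,246.6), (367,301.4), (455,239.6) and (460,293). Scene view: the whisk tip is near (366,256). Now I'll fit these.

```bash
cat > h.py <<'E'
import numpy as np,cv2
C={n:np.load(f"{n}.npz") for n in("scene","top")}
def proj(n,P):
    c=C[n]; p=(c["V"][:3,:3]@np.atleast_2d(P).T).T+c["V"][:3,3]; u=(c["K"]@p.T).T; return u[:,:2]/u[:,2:]
def back(n,uv,z):
    c=C[n];R=c["V"][:3,:3];o=-R.T@c["V"][:3,3]; d=R.T@np.linalg.solve(c["K"],[*uv,1]); return o+d*(z-o[2])/d[2]
def T(p,L): # p=x,y,yaw ; local pts
    L=np.atleast_2d(L);c,s=np.cos(p[2]),np.sin(p[2]); return np.c_[p[0]+c*L[:,0]-s*L[:,1],p[1]+s*L[:,0]+c*L[:,1],L[:,2]]
E
python3 - <<'E'
from h import *
from scipy.optimize import least_squares as ls
print("whisk",back("scene",(366,256),.072))
print("bar",back("top",(251.8,229.5),.302),back("top",(247.2,201),.302),back("top",(256,256),.302))
# mixer fit: bar axis pts, trigger ends, palm ends(mid), head front bottom
a,b=back("top",(247.2,201),.302),back("top",(256,256),.302); yaw=np.arctan2(*(a-b)[[1,0]]);print("yaw",yaw)
h=back("top",(251.8,229.5),.302)[:2]; o=h-.06*np.array([np.cos(yaw),np.sin(yaw)]); p=[*o,yaw]; print("mixer",p)
L=np.array([[0,0,.072],[.06,.029,.299],[.093,.029,.299],[.027,.029,.299],[.015,-.02,.299],[.105,-.02,.299],[-.05,0,.2],[-.005,0,.302],[.125,0,.302]])
print("top",proj("top",T(p,L)).round(1).tolist());print("scene",proj("scene",T(p,L)).round(1).tolist())
uv=np.array([(362.6,246.6),(367,301.4),(455,239.6),(460,293)])
W=np.array([back("top",u,.05) for u in uv]);print(W.round(4).tolist(),[np.linalg.norm(W[i]-W[j]).round(4) for i,j in((0,1),(2,3),(0,2),(1,3))])
D=np.array([[.075,.12,.05],[-.075,.12,.05],[.075,-.12,.05],[-.075,-.12,.05]])
r=ls(lambda p:(proj("top",T(p,D))-uv).ravel(),[.4,-.15,0]);print("dish",r.x,r.fun.round(1))
print("dish scene",proj("scene",T(r.x,D)).round(1).tolist(),"bottom",proj("top",T(r.x,D*[1,1,0])).round(1).tolist())
for n,u,z in(("jar",(331,189),.085),("salt",(295,170),.09),("pepper",(365,163),.125),("mug",(148,320),.09),("ram",(496,323),.045)):print(n,back("top",u,z).round(3))
E
```

```text
whisk [0.53328724 0.17460459 0.072     ]
bar [0.58854626 0.18185775 0.302     ] [0.65536898 0.19378806 0.302     ] [0.52718495 0.17107892 0.302     ]
yaw 0.17534113157535433
mixer [np.float64(0.5294662358555922), np.float64(0.17139110900283616), np.float64(0.17534113157535433)]
top [[264.9, 265.2], [239.5, 231.8], [237.3, 217.9], [241.7, 245.8], [263.6, 247.3], [257.5, 209.4], [263.4, 280.0], [256.2, 257.1], [247.4, 202.2]]
scene [[364.3, 255.4], [397.0, 195.4], [405.8, 202.5], [388.5, 188.6], [369.2, 191.8], [392.3, 211.5], [357.4, 208.5], [371.1, 184.4], [405.0, 212.5]]
[[0.583, -0.09, 0.05], [0.4352, -0.1009, 0.05], [0.603, -0.3415, 0.05], [0.4582, -0.3511, 0.05]] [np.float64(0.1482), np.float64(0.1452), np.float64(0.2524), np.float64(0.2512)]
dish [ 0.51981549 -0.22080149  0.08048876] [ 1.9 -0.7  2.4 -0.1 -2.6 -0.5 -1.7  1.3]
dish scene [[278.1, 299.6], [257.5, 262.8], [184.4, 330.8], [170.2, 289.1]] bottom [[363.3, 248.3], [368.0, 302.1], [448.6, 241.7], [454.4, 295.3]]
jar [ 0.734 -0.004  0.085]
salt [0.785 0.093 0.09 ]
pepper [ 0.795 -0.093  0.125]
mug [0.385 0.469 0.09 ]
ram [ 0.378 -0.447  0.045]
```

```bash
cat >> h.py <<'E'
from scipy.spatial.transform import Rotation as Ro
M=[.530,.172,.175]
def go(pos,yaw,tf="start"):
    """tool-frame shift (after turning) and turn, to TCP pos with tool down, y axis at world yaw+90deg"""
    from workcell import ctrl
    s=ctrl.state();R=Ro.from_quat(s["tool_rot"])
    G=Ro.from_euler("z",yaw)*Ro.from_matrix(np.array([[-1,0,0],[0,1,0],[0,0,-1.]]))
    d=np.array(pos)-s["position"]
    print("pos",s["position"].round(4),"shift in present axes",R.inv().apply(d).round(4),"in turned axes",G.inv().apply(d).round(4),"turn",(R.inv()*G).as_rotvec().round(4),"t",round(s["t"],2))
E
python3 - <<'E'
from h import *
from scipy.optimize import least_squares as ls
uv=np.array([(362.6,246.6),(367,301.4),(451.6,240),(456,293.6)])
D=np.array([[.075,.12,.05],[-.075,.12,.05],[.075,-.12,.05],[-.075,-.12,.05]])
r=ls(lambda p:(proj("top",T(p,D))-uv).ravel(),[.4,-.15,0]);print("dish",r.x,r.fun.round(1))
g=T(r.x,[0,-.116,.15])[0];print("wall",g);go(g,r.x[2])
E
```

```text
dish [ 0.51917687 -0.21580429  0.07794585] [ 0.1 -0.6  0.4  0.1 -1.  -0.5  0.4  1. ]
wall [ 0.52820944 -0.33145208  0.15      ]
pos [ 0.2345 -0.4971  0.2555] shift in present axes [-0.3363  0.0243  0.1055] in turned axes [-0.3057  0.1422  0.1055] turn [ 0.0016 -0.0004  0.3628] t 0.1
```

The manual's scale: shifts go in shares of 62.5 mm and turns go in shares of pi rad. Converting my numbers, -0.06 m is -0.96, 0.02 m is 0.32, 0.0928 rad / 3.1416 = 0.0295.

```bash
python3 drive.py '[[-0.896, 0.064, 0, 0, 0, 0.0286], [-0.96, 0.16, 0.16, 0, 0, 0.0286], [-0.96, 0.24, 0.32, 0, 0, 0.0286], [-0.96, 0.32, 0.48, 0, 0, 0.0295], [-0.64, 0.32, 0.728, 0, 0, 0], [0, 0.48, 0, 0, 0, 0], [0, 0, 0, 0, 0, 0], [0, 0, 0, 0, 0, 0]]' 0.05 30
python3 - <<'E'
from h import *
go([.5282,-.3315,.041],.078)
E
```

```text
t: 1.1
position: [0.4736, -0.3322, 0.156]
tool_rot: [-0.039, 0.999, -0.0, 0.0]
ft_force: [0.4, 0.3, -0.1]
finger_gap: 0.0501
finger_force: 0.0
pos [ 0.4736 -0.3322  0.156 ] shift in present axes [-0.0545 -0.0035  0.115 ] in turned axes [-0.0545 -0.0035  0.115 ] turn [-0.0004  0.0004  0.0002] t 1.1
```

Converted, 0.03 m is 0.48, -0.0273 m is -0.4368.

```bash
python3 drive.py '[[-0.4352, -0.0288, 0.24, 0, 0, 0], [-0.4368, -0.0272, 0.32, 0, 0, 0], [0, 0, 0.48, 0, 0, 0], [0, 0, 0.48, 0, 0, 0], [0, 0, 0.32, 0, 0, 0], [0, 0, 0, 0, 0, 0], [0, 0, 0, 0, 0, 0]]'; python3 drive.py '[[0, 0, 0, 0, 0, 0], [0, 0, 0, 0, 0, 0], [0, 0, 0, 0, 0, 0], [0, 0, 0, 0, 0, 0], [0, 0, 0, 0, 0, 0], [0, 0, 0, 0, 0, 0]]' 0.0 30
python3 - <<'E'
from h import *
dt=T(M,[0,-.015,0])[0];y=M[2];g=T([dt[0],dt[1],y],[0,-.116,.041])[0];print(dt,g);go(g,y)
from workcell import ctrl
print(ctrl.state()["ft_force"])
E
```

```text
t: 1.98
position: [0.5287, -0.3321, 0.042]
tool_rot: [-0.039, 0.999, -0.001, 0.001]
ft_force: [0.5, -0.5, 0.3]
finger_gap: 0.0501
finger_force: 0.0
t: 2.72
position: [0.5287, -0.3315, 0.0416]
tool_rot: [-0.039, 0.999, -0.001, 0.001]
ft_force: [0.3, -0.3, 4.8]
finger_gap: 0.0074
finger_force: 31.7
[0.53261162 0.1572291  0.        ] [0.55280817 0.04300082 0.041     ]
pos [ 0.5287 -0.3315  0.0416] shift in present axes [-5.330e-02  3.714e-01  3.000e-04] in turned axes [-0.089   0.3645  0.0006] turn [-0.0011  0.0012 -0.0968] t 2.73
[ 0.25378066 -0.28890763  4.83183273]
```

Converted, 0.028 m is 0.448, 0.0204 m is 0.3264, -0.03 rad / 3.1416 = -0.0095.

```bash
python3 drive.py '[[-0.0336, 0.24, 0, 0, 0, 0], [-0.0656, 0.448, 0, 0, 0, 0], [-0.0656, 0.448, 0, 0, 0, 0], [-0.0656, 0.448, 0, 0, 0, 0], [-0.0656, 0.448, 0, 0, 0, 0], [-0.0656, 0.448, 0, 0, 0, 0], [-0.0656, 0.448, 0, 0, 0, 0], [-0.0656, 0.448, 0, 0, 0, 0], [-0.0656, 0.448, 0, 0, 0, 0], [-0.0656, 0.448, 0, 0, 0, 0], [-0.0656, 0.448, 0, 0, 0, 0], [-0.0656, 0.448, 0, 0, 0, 0], [-0.0656, 0.448, 0, 0, 0, 0], [-0.0336, 0.3264, 0, 0, 0, 0], [0, 0, 0, 0, 0, -0.0064], [0, 0, 0, 0, 0, -0.0095], [0, 0, 0, 0, 0, -0.0095], [0, 0, 0, 0, 0, -0.0054], [0, 0, 0, 0, 0, 0], [0, 0, 0, 0, 0, 0]]'
python3 - <<'E'
from h import *
go([.5528,.043,.041],.175)
from workcell import ctrl
t=ctrl.get_image("top")["img"][:,:,::-1];s=ctrl.get_image("scene")["img"][:,:,::-1]
cv2.imwrite("pics/c1.png",np.hstack([cv2.resize(t[150:350,190:390],None,fx=2,fy=2),cv2.resize(s[150:350,270:470],None,fx=2,fy=2)]))
E
```

```text
t: 5.22
position: [0.5538, 0.0434, 0.0416]
tool_rot: [-0.088, 0.996, 0.0, 0.002]
ft_force: [3.5, 1.8, 6.0]
finger_gap: 0.0072
finger_force: 32.1
pos [0.5538 0.0434 0.0416] shift in present axes [ 0.001  -0.0002  0.0006] in turned axes [ 0.001  -0.0002  0.0006] turn [0.0001 0.0031 0.0005] t 5.22
```

View pics/c1.png

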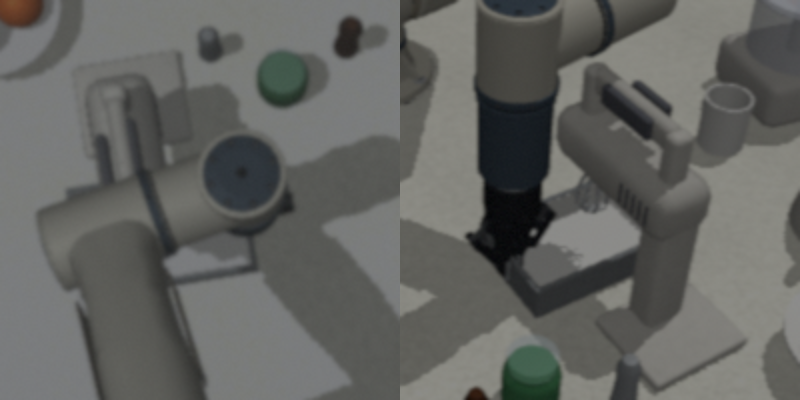

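The top view is partly covered by the arm, but the dish's far corner shows near crop (255,268). The scene view shows the dish flat under the hanging whisk (crop 592,195), so step 1 looks met. Next I'll release and rise.

Converted, -0.06 m is -0.96, -0.05 m is -0.8.

```bash
python3 drive.py '[[0, 0, 0, 0, 0, 0], [0, 0, 0, 0, 0, 0], [0, 0, 0, 0, 0, 0], [0, 0, -0.48, 0, 0, 0], [0, 0, -0.8, 0, 0, 0], [0, -0.16, -0.96, 0, 0, 0], [0, 0, -0.96, 0, 0, 0], [0, 0, -0.96, 0, 0, 0], [0, 0, -0.96, 0, 0, 0], [0, 0, -0.48, 0, 0, 0], [0, 0, 0, 0, 0, 0]]' 0.04
python3 - <<'E'
from h import *
p=T(M,[.06,.006,.289])[0];print(p);go(p,M[2])
E
```

```text
t: 6.7
position: [0.5547, 0.0335, 0.3931]
tool_rot: [-0.087, 0.996, 0.0, 0.002]
ft_force: [-0.6, 0.6, -0.0]
finger_gap: 0.0401
finger_force: 0.0
[0.58803894 0.18835485 0.289     ]
pos [0.5547 0.0335 0.3931] shift in present axes [-0.0593  0.1467  0.1044] in turned axes [-0.0598  0.1467  0.1041] turn [0.0004 0.0047 0.    ] t 6.7
```

Converted, 0.037 m is 0.592, 0.0357 m is 0.5712, 0.0047 rad / 3.1416 = 0.0015.

```bash
python3 drive.py '[[-0.24, 0.592, 0, 0, 0.0015, 0], [-0.24, 0.592, 0, 0, 0, 0], [-0.24, 0.592, 0, 0, 0, 0], [-0.2368, 0.5712, 0, 0, 0, 0], [0, 0, 0.48, 0, 0, 0], [0, 0, 0, 0, 0, 0], [0, 0, 0, 0, 0, 0]]' 0.075 20
python3 - <<'E'
from h import *
go([.5880,.1884,.289],M[2])
from workcell import ctrl
i=[ctrl.get_image(n)["img"][:,:,::-1] for n in("scene","top")]
cv2.imwrite("pics/c2.png",np.hstack([cv2.resize(i[0][120:320,290:490],None,fx=2,fy=2),cv2.resize(i[1][150:350,190:390],None,fx=2,fy=2)]))
E
```

```text
t: 7.58
position: [0.5874, 0.1877, 0.3612]
tool_rot: [-0.087, 0.996, -0.0, -0.002]
ft_force: [-0.1, -0.2, 0.7]
finger_gap: 0.075
finger_force: 0.0
pos [0.5874 0.1877 0.3612] shift in present axes [-0.001   0.0006  0.0722] in turned axes [-0.0007  0.0006  0.0722] turn [-0.0006 -0.0044 -0.0005] t 7.58
```

View pics/c2.png

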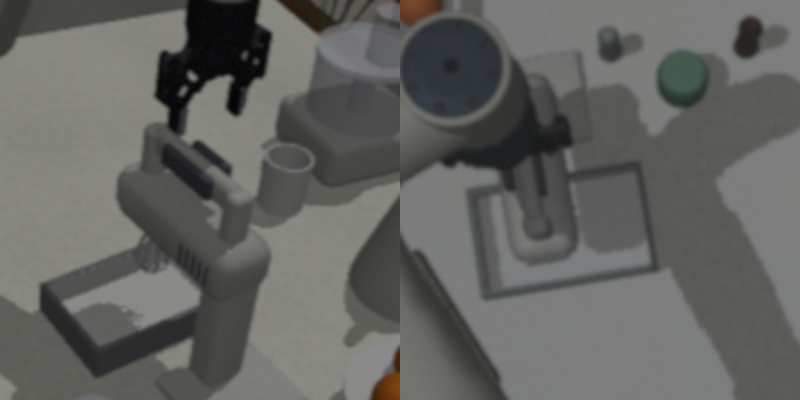

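The dish's corners in the top view are near (225,245), (232,299), (318,284) and (309,232), centred under the head, and the whisk still hangs. The open fingers straddle the handle, so I'll descend.

Converted, 0.03 m is 0.48, 0.0122 m is 0.1952.

```bash
python3 drive.py '[[-0.016, 0.008, 0.48, 0, 0, 0], [0, 0, 0.48, 0, 0, 0], [0, 0, 0.1952, 0, 0, 0], [0, 0, 0, 0, 0, 0], [0, 0, 0, 0, 0, 0], [0, 0, 0, 0, 0, 0]]'
python3 - <<'E'
from h import *
from scipy.optimize import least_squares as ls
uv=np.array([(225,245),(232.5,299),(309,232.5),(318.5,284)])
D=np.array([[.075,.12,.05],[-.075,.12,.05],[.075,-.12,.05],[-.075,-.12,.05]])
r=ls(lambda p:(proj("top",T(p,D))-uv).ravel(),[.4,.15,0]);print("dish",r.x,r.fun.round(1))
from workcell import ctrl
print(ctrl.state()["ft_force"],ctrl.state()["finger_force"])
E
```

```text
t: 8.43
position: [0.5884, 0.1891, 0.2896]
tool_rot: [-0.087, 0.996, 0.0, -0.001]
ft_force: [0.0, -0.3, -0.2]
finger_gap: 0.0747
finger_force: 0.0
dish [0.5325228  0.15601563 0.16686139] [-1.9 -0.2 -1.4  0.9  1.9 -1.9  1.4  1.1]
[ 0.00186015 -0.3166479  -0.17580848] 0.0
```

Converted, 0.004 m is 0.064, 0.001 m is 0.016.

```bash
python3 drive.py '[[0, 0.064, 0, 0, 0, 0], [0, 0.064, 0, 0, 0, 0], [0, 0.016, 0, 0, 0, 0], [0, 0, 0, 0, 0, 0], [0, 0, 0, 0, 0, 0]]'|grep -E "pos|ft_f|fing"; for i in 1; do python3 drive.py '[[0, 0.016, 0, 0, 0, 0], [0, 0.016, 0, 0, 0, 0], [0, 0, 0, 0, 0, 0]]'|grep -E "pos|ft_f|finger_f"; done; python3 drive.py '[[0, 0.016, 0, 0, 0, 0], [0, 0.016, 0, 0, 0, 0], [0, 0, 0, 0, 0, 0]]'|grep -E "pos|ft_f|finger_f"
```

```text
position: [0.5864, 0.1977, 0.2883]
ft_force: [-0.1, 0.2, 0.2]
finger_gap: 0.0751
finger_force: 0.0
position: [0.586, 0.1998, 0.2883]
ft_force: [-0.2, 0.0, -0.8]
finger_force: 0.0
position: [0.586, 0.2001, 0.2882]
ft_force: [2.3, -5.5, -0.7]
finger_force: 3.1
```

Touched the palm rest: its face is about 20 mm from the handle's middle, so first contact with the trigger should come near 49 mm and the pressure point near 42 mm. I'll shift back and close to just short of the trigger.

Converted, -0.0045 m is -0.072, -0.004 m is -0.064.

```bash
python3 drive.py '[[0, -0.064, 0, 0, 0, 0], [0, -0.064, 0, 0, 0, 0], [0, -0.072, 0, 0, 0, 0], [0, 0, 0, 0, 0, 0]]'|grep -E "pos|ft_f|fing";python3 drive.py '[[0, 0, 0, 0, 0, 0], [0, 0, 0, 0, 0, 0], [0, 0, 0, 0, 0, 0]]' 0.052 20|grep -E "pos|ft_f|finger"; python3 drive.py '[[0, 0, 0, 0, 0, 0], [0, 0, 0, 0, 0, 0]]' 0.049 20|grep -E "t:|pos|ft_f|finger"
```

```text
position: [0.5879, 0.1892, 0.2884]
ft_force: [-0.2, 0.7, 0.8]
finger_gap: 0.0748
finger_force: 0.0
position: [0.588, 0.1887, 0.2886]
ft_force: [0.8, -4.0, 1.7]
finger_gap: 0.0524
finger_force: 2.0
t: 10.92
position: [0.5883, 0.1873, 0.2891]
tool_rot: [-0.087, 0.996, -0.002, -0.002]
ft_force: [1.9, -7.4, 1.8]
finger_gap: 0.0492
finger_force: 4.0
```

Converted, -0.0015 m is -0.024.

```bash
python3 drive.py '[[0, -0.024, 0, 0, 0, 0], [0, 0, 0, 0, 0, 0]]'|grep -E "pos|ft_f|finger";python3 drive.py '[[0, -0.008, 0, 0, 0, 0], [0, 0, 0, 0, 0, 0]]' 0.047|grep -E "pos|ft_f|finger"; python3 drive.py '[[0, -0.016, 0, 0, 0, 0], [0, 0, 0, 0, 0, 0]]' 0.045 |grep -E "pos|ft_f|finger"
```

```text
position: [0.5883, 0.1873, 0.2887]
ft_force: [0.6, -4.9, 3.1]
finger_gap: 0.0491
finger_force: 2.6
position: [0.5885, 0.1864, 0.2891]
ft_force: [0.4, -6.6, 3.9]
finger_gap: 0.0471
finger_force: 5.5
position: [0.5886, 0.1854, 0.2893]
ft_force: [0.3, -6.5, 5.3]
finger_gap: 0.0451
finger_force: 5.9
```

Converted, -0.0015 m is -0.024.

```bash
python3 drive.py '[[0, -0.024, 0, 0, 0, 0], [0, 0, 0, 0, 0, 0], [0, 0, 0, 0, 0, 0]]' 0.044|grep -E "pos|ft_f|finger";python3 drive.py '[[0, -0.016, 0, 0, 0, 0], [0, 0, 0, 0, 0, 0]]' 0.043|grep -E "pos|ft_f|finger"; python3 drive.py '[[0, -0.016, 0, 0, 0, 0], [0, 0, 0, 0, 0, 0]]' 0.042 |grep -E "t:|pos|ft_f|finger"
```

```text
position: [0.5888, 0.1849, 0.2893]
ft_force: [-0.6, -4.1, 4.7]
finger_gap: 0.0444
finger_force: 4.9
position: [0.589, 0.1843, 0.2893]
ft_force: [-1.5, -2.4, 5.6]
finger_gap: 0.0432
finger_force: 4.4
t: 12.55
position: [0.5892, 0.1838, 0.289]
tool_rot: [-0.088, 0.996, 0.001, -0.002]
ft_force: [-1.7, -0.8, 4.9]
finger_gap: 0.0421
finger_force: 3.5
```

Converted, -0.0005 m is -0.008.

```bash
for o in 0; do python3 drive.py '[[0, -0.008, 0, 0, 0, 0], [0, 0, 0, 0, 0, 0]]' 0.041|grep -E "pos|ft_f|finger";python3 drive.py '[[0, -0.008, 0, 0, 0, 0], [0, 0, 0, 0, 0, 0]]' 0.0403|grep -E "t:|pos|ft_f|finger"; done
```

```text
position: [0.5892, 0.1833, 0.2885]
ft_force: [0.0, 0.7, 3.5]
finger_gap: 0.0406
finger_force: 3.2
t: 13.05
position: [0.5893, 0.1831, 0.2886]
tool_rot: [-0.088, 0.996, 0.001, -0.002]
ft_force: [-0.3, 2.8, 5.9]
finger_gap: 0.0404
finger_force: 10.9
```

The force jumped from 3.2 to 10.9 N at about 40.4 mm, which is the pressure point. I'll ease a hair and hold there.

Converted, 0.0005 m is 0.008.

```bash
python3 drive.py '[[0, 0.008, 0, 0, 0, 0], [0, 0, 0, 0, 0, 0], [0, 0, 0, 0, 0, 0]]' 0.0406|grep -E "t:|pos|ft_f|finger"; python3 drive.py '[[0, 0, 0, 0, 0, 0], [0, 0, 0, 0, 0, 0], [0, 0, 0, 0, 0, 0], [0, 0, 0, 0, 0, 0], [0, 0, 0, 0, 0, 0], [0, 0, 0, 0, 0, 0], [0, 0, 0, 0, 0, 0], [0, 0, 0, 0, 0, 0], [0, 0, 0, 0, 0, 0], [0, 0, 0, 0, 0, 0], [0, 0, 0, 0, 0, 0], [0, 0, 0, 0, 0, 0]]'|grep -E "t:|pos|ft_f|finger"
```

```text
t: 13.42
position: [0.5893, 0.1832, 0.2886]
tool_rot: [-0.088, 0.996, 0.0, -0.002]
ft_force: [-0.1, 1.2, 4.9]
finger_gap: 0.0407
finger_force: 10.9
t: 14.92
position: [0.5893, 0.1832, 0.2886]
tool_rot: [-0.088, 0.996, 0.0, -0.002]
ft_force: [-0.3, 1.3, 5.8]
finger_gap: 0.0406
finger_force: 10.9
```

Held for 1.9 s at 10.9 N, inside the 3.8–12 N band. Now I'll squeeze slowly into the second stage.

```bash
f(){ grep -E "t:|pos|ft_f|finger"|grep -v rot|tr '\n' ' ';echo; }; python3 drive.py '[[0, -0.008, 0, 0, 0, 0], [0, -0.008, 0, 0, 0, 0], [0, 0, 0, 0, 0, 0]]' 0.0385|f; python3 drive.py '[[0, -0.008, 0, 0, 0, 0], [0, -0.008, 0, 0, 0, 0], [0, 0, 0, 0, 0, 0]]' 0.0365|f;  python3 drive.py '[[0, -0.008, 0, 0, 0, 0], [0, -0.008, 0, 0, 0, 0], [0, 0, 0, 0, 0, 0]]' 0.0345|f
```

```text
t: 15.3 position: [0.5895, 0.1823, 0.2889] ft_force: [-1.2, 1.4, 6.2] finger_gap: 0.0392 finger_force: 12.2 
t: 15.68 position: [0.5896, 0.1813, 0.2891] ft_force: [-1.3, 1.1, 6.8] finger_gap: 0.0369 finger_force: 12.8 
t: 16.05 position: [0.5898, 0.1803, 0.2893] ft_force: [-0.5, 2.0, 7.8] finger_gap: 0.0346 finger_force: 13.3
```

Converted, -0.0005 m is -0.008.

```bash
f(){ grep -E "t:|pos|ft_f|finger"|grep -v rot|tr '\n' ' ';echo; }; python3 drive.py '[[0, -0.008, 0, 0, 0, 0], [0, -0.008, 0, 0, 0, 0], [0, 0, 0, 0, 0, 0]]' 0.0325|f; python3 drive.py '[[0, -0.008, 0, 0, 0, 0], [0, -0.0064, 0, 0, 0, 0], [0, 0, 0, 0, 0, 0]]' 0.0308|f;  python3 drive.py '[[0, -0.0048, 0, 0, 0, 0], [0, 0, 0, 0, 0, 0], [0, 0, 0, 0, 0, 0], [0, 0, 0, 0, 0, 0], [0, 0, 0, 0, 0, 0]]' 0.0300|f
python3 - <<'E'
from h import *
from workcell import ctrl
i=[ctrl.get_image(n)["img"][:,:,::-1] for n in("scene","top")]
cv2.imwrite("pics/c3.png",np.hstack([cv2.resize(i[0][120:320,290:490],None,fx=2,fy=2),cv2.resize(i[1][150:350,190:390],None,fx=2,fy=2)]))
E
```

```text
t: 16.42 position: [0.59, 0.1793, 0.2895] ft_force: [-1.4, 1.5, 8.5] finger_gap: 0.0332 finger_force: 13.8 
t: 16.8 position: [0.5901, 0.1785, 0.2896] ft_force: [-1.7, 2.4, 9.2] finger_gap: 0.0311 finger_force: 13.8 
t: 17.42 position: [0.5902, 0.1782, 0.2897] ft_force: [-0.9, 1.5, 9.7] finger_gap: 0.0306 finger_force: 17.8
```

View pics/c3.png

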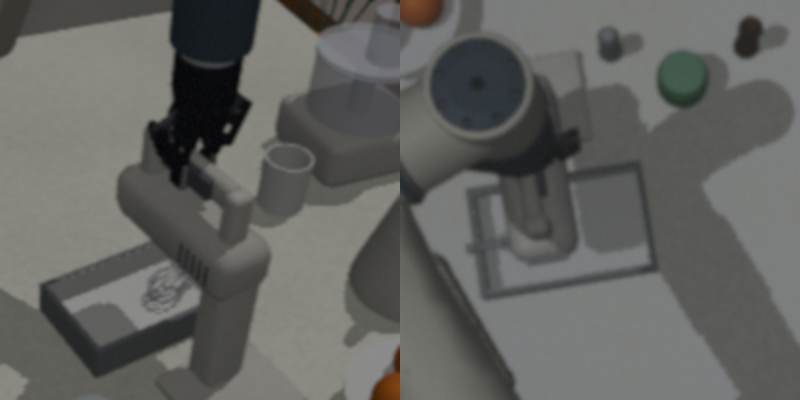

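The whisk is down in the dish (scene crop near 165,290), with its shank lying towards the left wall (top crop 470,247). The force has hit the hard stop. Now I'll release and back off upward.

Converted, 0.005 m is 0.08, 0.004 m is 0.064.

```bash
python3 drive.py '[[0, 0.064, 0, 0, 0, 0], [0, 0.08, 0, 0, 0, 0], [0, 0, 0, 0, 0, 0], [0, 0, 0, 0, 0, 0], [0, 0, 0, 0, 0, 0]]' 0.075; python3 drive.py '[[0, 0, -0.48, 0, 0, 0], [0, 0, -0.8, 0, 0, 0], [0, 0, -0.8, 0, 0, 0], [0, -0.48, -0.32, 0, 0, 0], [0, -0.96, 0, 0, 0, 0], [0, -0.96, 0, 0, 0, 0], [0, -0.96, 0, 0, 0, 0], [0, -0.96, 0, 0, 0, 0], [0, 0, 0, 0, 0, 0], [0, 0, 0, 0, 0, 0], [0, 0, 0, 0, 0, 0], [0, 0, 0, 0, 0, 0]]'
python3 - <<'E'
from h import *
from workcell import ctrl
i=[ctrl.get_image(n)["img"][:,:,::-1] for n in("scene","top")]
cv2.imwrite("pics/c4.png",np.hstack([cv2.resize(i[0][120:320,290:490],None,fx=2,fy=2),cv2.resize(i[1][150:350,190:390],None,fx=2,fy=2)]))
E
```

```text
t: 18.15
position: [0.5884, 0.186, 0.2881]
tool_rot: [-0.087, 0.996, -0.0, -0.003]
ft_force: [-0.1, -0.8, 1.0]
finger_gap: 0.0751
finger_force: 0.0
t: 19.65
position: [0.636, -0.0784, 0.4387]
tool_rot: [-0.088, 0.996, -0.0, -0.002]
ft_force: [-0.3, -0.3, 0.1]
finger_gap: 0.0748
finger_force: 0.0
```

View pics/c4.png

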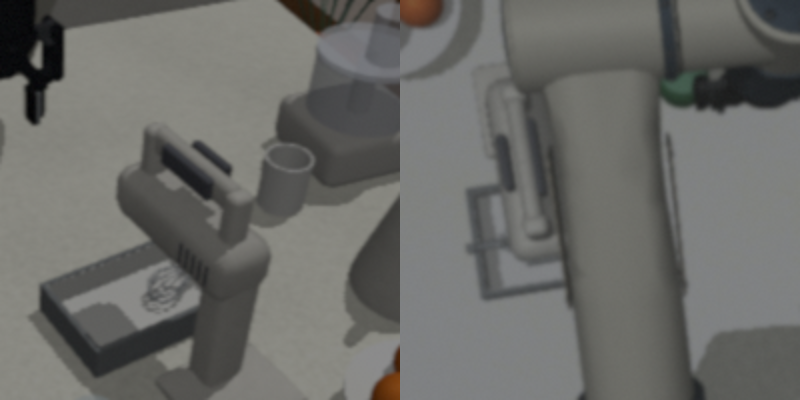

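The trigger has sprung back (top crop 503,160), the whisk lies in the flat-standing dish, and the gripper is clear. Handing in.

```bash
python3 -c "
from workcell import ctrl
print(ctrl.job_done())"
```

```text
the job is handed in; nothing more can be done
None
```

The job is handed in at about 20 s of the 72 s allowed: by the last pictures the whisk lies in the dish, which stands flat under the mixer, and the trigger has sprung back after a hold of about 1.9 s at the pressure point; the hand-in returned no verdict.

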